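Set the exposure timer to thirty seconds and start it

TASK

Make the timed exposure for the contact print at the exposure timer: push the toggle switch fully over to its far side (timed light), and push the dial round clockwise until its white index line stands on the 30 second line of the scale; only then press the round button fully down and let it come up again. Nothing here is to be picked up: push the dial round with a fingertip from one side of its finger bar rather than pinching the bar, do not lift the timer or shove it about, and leave the loupe, the two film cassettes and the marker where they are.

Things in the scene. Friction and masses are not known exactly. Their poses are not given: they have to be found in the camera images.
- timer: Exposure timer: loose grey steel case on rubber feet, 2.2 kg, 150 (x) x 260 (y) mm, flat black top 60 mm up; nothing on it is over 97 mm high. Origin: centre of underside. x runs from the operator's edge to the back edge (away from the robot, yaw within 0.4 rad), y to the operator's left, z up. Dial axis at x 0, y 50; toggle pivot at x 36, y -80; round button at x -40, y -80 mm.
- dial (a joint): Black pointer knob on a vertical axis, even friction (0.05 N m), stays where left. Rad: 0 with the index at the 0 s line, growing clockwise seen from above, 0.1047 (6 degrees) a second; 30 s is 3.1416; stop at 4.189 (40 s). Starts at 2 to 16 s. Its skirt, radius 41 mm, has its top 70 mm above the worktop; on it stands a finger bar 14 mm wide, 70 to 90 mm above the worktop.
- dial_centre (a point): Point on the dial's axis at the top of the finger bar, 90 mm above the worktop. Its x axis turns with the dial and runs along the bar to the nose; z up. The bar reaches 35 mm from the axis to the nose (the end with the white index line) and 21 mm the other way.
- dial_nose (a point): Nose end of the finger bar on the white index line, at the bar's top, 90 mm above the worktop, 35 mm from the dial's axis.
- line_0 (a point): Middle of the 0 s scale line, 52 mm from the dial's axis, 62 mm above the worktop. Black lines on the round metal plate (radius 62 mm) round the dial mark every 2 s (12 degrees); every fifth (0, 10, 20, 30, 40 s) is long and thick. The scale leaves a 120 degree gap on the operator's side; 0 s is at the gap's left end, and seconds grow clockwise over the back to 40 s at its right end.
- line_30 (a point): Middle of the 30 s scale line, the target: the fourth long line counted clockwise from 0 s, 60 degrees clockwise from the timer's x axis (20 s points along that axis). 52 mm from the dial's axis, 62 mm above the worktop; it moves with the timer.
- bar_left: Left half of the finger bar, as one looks from the axis to the nose: its flank lies 7 mm left of the bar's middle line, and pushing it near the nose turns the dial clockwise. Turns with the dial. Origin on the dial's axis at the skirt's underside, 63 mm above the worktop; x to the nose, z up.
- bar_right: Right half of the finger bar, with the opposite flank; same origin and axes as the left half.
- toggle (a joint): Toggle switch: steel bat handle 32 mm long, 9 mm thick, pivot 66 mm above the worktop. Rad: 0 tipped to the operator's edge (steady light; the start), 0.76 tipped to the back edge (timed light). It is stiff (0.03 N m, about 1 N at the tip), stays where it is left and must be pushed along the timer's x all the way to its far stop.
- toggle_tip (a point): Tip of the toggle's handle, about 96 mm above the worktop at either end of its swing; it travels 24 mm along the timer's x between them.
- button (a joint): Round grey push button, 30 mm across, pressed straight down against a spring. Metres: 0 up, 0.006 fully down. It takes 1.5 N to start and 4.5 N for the full way.
- button_top (a point): Centre of the button's top face, 74.5 mm above the worktop when up.
- loupe: Bystander: black focusing loupe, 46 mm across and 58 mm high, standing left of the timer. Origin at the centre of its foot.
- cassette_1: Bystander: film cassette 25 x 28 x 51 mm standing on end left of the timer. Origin at the centre of its foot.
- cassette_2: Bystander: film cassette 25 x 28 x 51 mm standing on end right of the timer. Origin at the centre of its foot.
- marker: Bystander: felt marker 128 mm long and 14 mm thick, lying right of the timer. Origin under its middle; long along its y.

How it is judged:
On the way, in this order (a step that is already met when the one before it is completed fails the run):
1. the toggle is over to the far side and the dial stands on the 30 second line (value of joint toggle above 0.6 rad and value of joint dial between 3.0716 and 3.2116 rad), for 0.2 s.
2. the button is pressed fully down (value of joint button above 0.0045 m), for 0.05 s.
At the end, for the whole second after the job is handed in: The index is within 0.07 rad (a third of a division) of the 30 second line, the toggle is over (above 0.6 rad), the button was then pressed 4.5 mm or more and is up (under 1 mm); the timer lies flat and still within 20 mm of its start, and the loupe, cassettes and marker within 15 mm (all of step 1 and value of joint button below 0.001 m and distance of timer from where it was at the start of the episode below 0.02 m and angle between timer's own z axis and vertical below 0.03 rad and linear speed of timer below 0.01 m/s and distance of each of loupe, cassette_1, cassette_2, marker from where it was at the start of the episode below 0.015 m); the robot touches nothing.
It fails at once if the button is pressed (over 3 mm) while the dial is off the 30 second line or the toggle is not over (value of joint button above 0.003 m and (value of joint toggle below 0.6 rad or value of joint dial below 3.0716 rad or value of joint dial above 3.2116 rad)).
It fails at once if the finger bar is pinched: fingers press on both of its flanks at once (over 1.5 N each) (contact force between each of bar_left, bar_right and the fingers above 1.5 N).
It fails at once if the timer is lifted, tipped, or shoved more than 20 mm (height (world z) of timer above 0.008 m or angle between timer's own z axis and vertical above 0.08 rad or distance of timer from where it was at the start of the episode above 0.02 m).
It fails at once if the loupe, a cassette or the marker is moved more than 15 mm (distance of any of loupe, cassette_1, cassette_2, marker from where it was at the start of the episode above 0.015 m).
It also fails if it takes over 54 s, if anything falls off the work surface, if the arm or the gripper's body presses on something with over 40 N, if the wrist force passes 120 N, or if a joint passes its speed limit or range.

ROBOT

A 6-joint arm with a two-finger parallel gripper is mounted at the origin on the work surface; the furniture and walls round the work are solid. World frame = base frame: x ahead of the robot, y to its left, z up, the work surface at z = 0. Lengths are in m, angles in rad, forces in N, time in s.
With the tool pointing down it reaches from about 0.35 to 0.975 m from the base axis. Payload 4.9 kg.
Tool frame: the origin (TCP) lies midway between the tips of the shut fingers; the grasp point (between the pads) lies 19 mm behind it; z points along the fingers, y is the line along which they close (so a half turn about z gives the same grasp; the last joint's range is limited). The gripper opens to 85 mm and grips with 20 to 120 N. Pads are 22 mm wide; open, the fingers measure 114 mm over their backs; the gripper's body (76 mm by 85 mm) begins 54 mm behind the grasp point. The pads swing forward as they close: fully open they stand 13 mm farther back than shut.
Start: joints at [-1.272, 0.053, 1.613, -0, 1.476, -0.119], TCP at [0.254, -0.571, 0.231] pointing down, gripper open.
Joint ranges: [-3.01, 3.01], [-1.01, 2.22], [0.06, 2.58], [-1.02, 4.17], [0.09, 2.62], [-3.14, 3.14]. Speed limits (rad/s): [2.57, 2.57, 3.14, 3.14, 3.14, 3.14].

INTERFACE

Orientations are given as a unit quaternion [w, x, y, z].
In Python, from plant import * gives the robot as it stands.
- The arm moves only by the tool jog_arm, never from a script. Its argument "targets" is a list of rows, each a list of 3 entries, a list of its own where there are three numbers: the shift along the tool's x, y, z in units of 25 mm (1.0 is 25 mm), then the turn, a rotation vector about the tool's x, y, z in units of 8 degrees (1.0 is 8 degrees), then the opening in per cent of the stroke, from 0 (shut) to 100 (fully open). A call has 1 to 8 rows; each row is the pose to reach, as a shift and turn from the pose commanded when the call began, along the tool's axes at that moment; what a row does not reach only later rows make up. A row lasts 1/8 s, in which the tool goes at most 62.5 mm and 10.7 degrees, less where a joint would pass 70% of its speed; a pose out of reach is approached as far as the arm can. A call with a gripper value outside its range is refused whole. The fingers move at their own pace and stop on an object; the grip force is fixed at half the most. Time passes only in rows, so rows that repeat a pose let the fingers close. It gives the time, the measured TCP pose, the force, the opening and the grip force at its end, in the units of the state.
- state(): the state, without advancing time (a new reading comes with each control period).
- grab_frame(name): name is "scene" or "top" or "wrist"; returns (picture, depth): 400x640x3 uint8, red, green, blue; 400x640 float32, m along the optical axis (not along the pixel's ray), 0 where there is no reading.
- camera_params(name): a dict with "fovy" (degrees; the focal length in pixels is half the picture's height over the tangent of half this angle, whatever the lens; pixels are square), "cx", "cy" (the principal point, pixels), "rvec" (rotation vector, rad) and "tvec" (3), from world to camera coordinates, as OpenCV has them; the wrist camera has in their place "hand_eye" (4x4, takes a point from camera to tool coordinates, whose origin is the TCP and whose axes are the flange's). Camera axes: x right, y down, z forward; pixel columns grow to the right and rows downward; lengths in m; the calibration is good to about 2 mm. A picture is of the moment at which its call begins: read the wrist's pose just before it. camera_params takes no time and is no camera call.
- job_done(): hands the job in; it is judged then, once.
The state is a dict: "time": time; "joint_pos": joint angles; "joint_vel": joint speeds; "joint_efforts": joint torques, N m; "tool_pos": TCP position; "tool_rot": TCP orientation; "contact_force": force on the tool from outside, world axes, zero at the start; "ft_torque": the same for the moment, N m; "gripper_width": opening from 0.0 (shut) to 1.0 (fully open); "grasp_force": force on a finger pad.
Only numpy, scipy, OpenCV 4.12 (cv2) and the standard library are available. Lean on these libraries where they do the work, as an engineer would, in place of code of your own. Each camera call takes 0.05 s, during which the arm holds its last target. There are 200 camera calls.

## Working session

There is one attempt and no reset: what is moved stays moved. The work goes in short steps, Python scripts to look and compute and a tool call to move; the robot and the scene stay as the last step left them, time stands still between calls to the robot, and variables do not carry over. Pictures are saved under pics/ and viewed, at most 13 in all, crops included, and the job is handed in when it is done.

Besides the shell and the picture viewer there is one more tool, called after "Emit:" by a JSON object that holds its "method" and its "body". jog_arm: Moves the arm, as the interface text tells. Its arguments: {"type":"object","properties":{"targets":{"type":"array"}},"required":["targets"]}

```bash
mkdir -p pics
cat > h.py <<'E'
from plant import *
import numpy as np, cv2
from scipy.spatial.transform import Rotation as R
def rot(q): return R.from_quat([q[1],q[2],q[3],q[0]])
def cam(name,s=None):
    p=camera_params(name); f=200/np.tan(np.radians(p['fovy'])/2)
    K=np.array([[f,0,p['cx']],[0,f,p['cy']],[0,0,1]])
    if 'hand_eye' in p:
        T=np.eye(4);T[:3,:3]=rot(s['tool_rot']).as_matrix();T[:3,3]=s['tool_pos']
        T=T@np.array(p['hand_eye'])
    else:
        T=np.eye(4);Rm=cv2.Rodrigues(np.array(p['rvec'],float))[0];T[:3,:3]=Rm.T;T[:3,3]=-Rm.T@np.array(p['tvec']).ravel()
    return K,T
def ray(K,T,uv,z):
    uv=np.atleast_2d(uv).astype(float)
    d=np.c_[uv,np.ones(len(uv))]@np.linalg.inv(K).T@T[:3,:3].T
    return T[:3,3]+d*((z-T[2,3])/d[:,2])[:,None]
def proj(K,T,P):
    c=(np.atleast_2d(P)-T[:3,3])@T[:3,:3]@K.T
    return c[:,:2]/c[:,2:]
def save(n,im): cv2.imwrite('pics/'+n,cv2.cvtColor(im,cv2.COLOR_RGB2BGR))
E
python3 - <<'E'
from h import *
s=state();print(s)
im,d=grab_frame("top");save("top.png",im);np.savez("top.npz",im=im,d=d)
K,T=cam("top");print(K,T,camera_params("wrist"))
E
```

```text
{'time': 0.0, 'joint_pos': array([-1.27203325e+00,  5.33863518e-02,  1.61431827e+00,  5.18751437e-06,
        1.47600227e+00, -1.19019316e-01]), 'joint_vel': array([-0.00112895,  0.0010176 , -0.0007371 , -0.00223574,  0.00099966,
        0.0009169 ]), 'joint_efforts': array([ 1.18053867e-03, -3.93687236e+01, -3.70169592e+01, -5.17092383e-05,
        7.06895051e-03, -7.07742664e-07]), 'tool_pos': array([ 0.25338679, -0.57063806,  0.23003024]), 'tool_rot': array([-1.05308709e-03,  9.78260959e-01,  2.07374969e-01, -9.23062390e-05]), 'contact_force': array([-0.58308068,  0.25212346,  0.78137715]), 'ft_torque': array([-0.02928279, -0.03833112, -0.00631221]), 'grasp_force': 0.0, 'gripper_width': 1.0043778701206854}
[[476.71919005   0.         323.46952711]
 [  0.         476.71919005 196.5111657 ]
 [  0.           0.           1.        ]] [[-0.02025337 -0.99031455  0.13735682  0.39710987]
 [-0.99973864  0.01860297 -0.01328861  0.04160303]
 [ 0.01060466 -0.13759006 -0.99043249  1.37261371]
 [ 0.          0.          0.          1.        ]] {'fovy': 70.02975465125654, 'cx': 317.86462815841594, 'cy': 197.03217099869622, 'hand_eye': array([[-2.68775002e-04, -9.60171201e-01, -2.79412226e-01,
         7.11871987e-02],
       [ 9.99999709e-01, -4.57622994e-04,  6.10644346e-04,
         2.81362678e-04],
       [-7.14188574e-04, -2.79411980e-01,  9.60171045e-01,
        -1.41832594e-01],
       [ 0.00000000e+00,  0.00000000e+00,  0.00000000e+00,
         1.00000000e+00]])}
```

View pics/top.png

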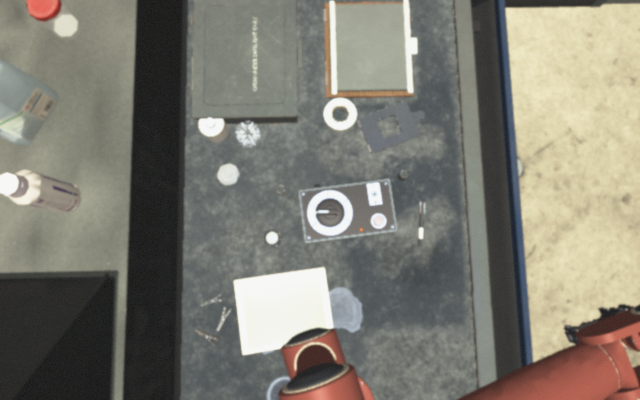

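The top view shows the timer at about (348,211), with the dial plate at (330,211), toggle plate at (375,194) and button at (378,220). The marker is at (421,220). I'll enlarge and measure.

Run:
```python
from h import *
z=np.load("top.npz");im=z['im'];K,T=cam("top")
c=cv2.resize(im[160:265,250:440],None,fx=4,fy=4,interpolation=cv2.INTER_CUBIC);save("c1.png",c)
g=cv2.cvtColor(im,cv2.COLOR_RGB2GRAY)
m=(g>150).astype(np.uint8);m[:175]=0;m[250:]=0;m[:,:298]=0;m[:,400:]=0
for k in cv2.findContours(m,cv2.RETR_EXTERNAL,cv2.CHAIN_APPROX_NONE)[0]:
    if len(k)>20:
        (u,v),sz,a=cv2.minAreaRect(k); 
        el=cv2.fitEllipse(k); print(np.round((u,v)),np.round(sz),np.round(el[0],1),np.round(el[1],1),ray(K,T,el[0],.062).round(4))
```

```text
[378. 220.] [15. 16.] [378.1 220.5] [15.6 16.3] [[ 0.5091 -0.1253  0.062 ]]
[310. 189.] [ 1. 12.] [310.3 189.2] [ 1.2 11.8] [[0.6    0.0602 0.062 ]]
[337. 186.] [ 1. 38.] [337.7 185.6] [ 1.  36.1] [[ 0.6087 -0.0161  0.062 ]]
[348. 210.] [53. 94.] [347.7 210.8] [ 58.1 104.2] [[ 0.5376 -0.0422  0.062 ]]
```

View pics/c1.png

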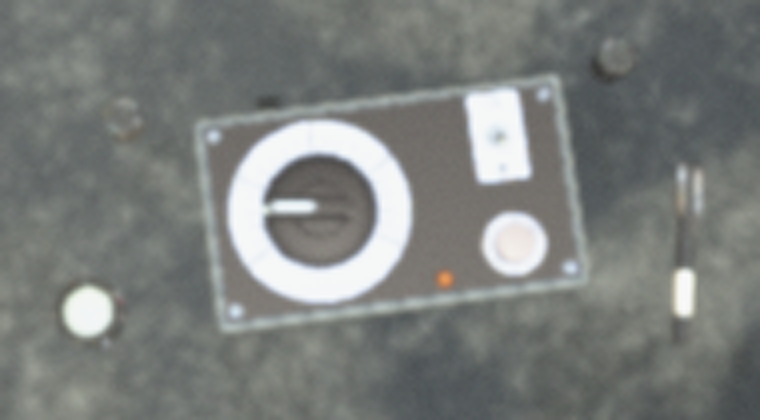

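Timer yaw is about +0.13 and the index is near 6 s. Next I move over it, shut the fingers and look with the wrist camera.

Emit:
{"method": "jog_arm", "body": {"targets": [[[18.8,-14.2,-0.8],[0,0,-9.1],0],[[18.8,-14.2,-0.8],[0,0,-9.1],0],[[18.8,-14.2,-0.8],[0,0,-9.1],0],[[18.8,-14.2,-0.8],[0,0,-9.1],0],[[18.8,-14.2,-0.8],[0,0,-9.1],0],[[18.8,-14.2,-0.8],[0,0,-9.1],0],[[18.8,-14.2,-0.8],[0,0,-9.1],0],[[18.8,-14.2,-0.8],[0,0,-9.1],0]]}}

```text
time: 1.05
tool_pos: [0.4962, -0.1321, 0.2478]
tool_rot: [-0.0, 0.664, 0.748, -0.0]
contact_force: [1.3, -0.3, 0.6]
gripper_width: -0.001
grasp_force: 0.0
```

Emit:
{"method": "jog_arm", "body": {"targets": [[[2.7,2.0,0],[0,0,0],0],[[2.7,2.0,0],[0,0,0],0],[[2.7,2.0,0],[0,0,0],0],[[2.7,2.0,0],[0,0,0],0]]}}

```text
time: 1.55
tool_pos: [0.5371, -0.0617, 0.2477]
tool_rot: [-0.0, 0.664, 0.747, -0.0]
contact_force: [0.2, -0.4, 0.4]
gripper_width: -0.002
grasp_force: 0.0
```

Run:
```python
from h import *
s=state();print(s['tool_pos'],s['tool_rot'],s['joint_vel'].round(3),s['contact_force'])
im,d=grab_frame("wrist");save("w1.png",im);np.savez("w1.npz",im=im,d=d,p=s['tool_pos'],q=s['tool_rot'])
```

```text
[ 0.53705145 -0.06172929  0.24769973] [-3.89917047e-04  6.64486749e-01  7.47299829e-01 -4.17151871e-04] [-0.016 -0.006  0.     0.002 -0.001  0.002] [ 0.15791967 -0.39712543  0.4239696 ]
```

View pics/w1.png

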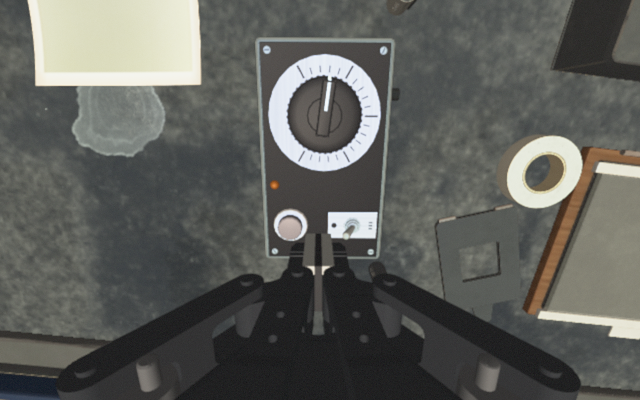

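The wrist view shows the dial plate at (325,112), the white index pointing up to about (330,80), the button at (290,226) and the toggle at (350,229), with its tip near (347,235). The shut fingertips are at (318,238).

```bash
cat > m.py <<'E'
from h import *
def measure(f):
    z=np.load(f);im=z['im'];s=dict(tool_pos=z['p'],tool_rot=z['q']);K,T=cam("wrist",s)
    hsv=cv2.cvtColor(im,cv2.COLOR_RGB2HSV);g=hsv[...,2]
    m=((g>150)&(hsv[...,1]<60)).astype(np.uint8)
    cs,h=cv2.findContours(m,cv2.RETR_CCOMP,cv2.CHAIN_APPROX_NONE);out=[]
    for i,k in enumerate(cs):
        if len(k)<25 or cv2.contourArea(cv2.convexHull(k))<300: continue
        el=cv2.fitEllipse(cv2.convexHull(k));out.append((i,h[0][i][3],np.round(el[0],1),np.round(el[1],1),ray(K,T,el[0],.062)[0].round(4)))
    return im,K,T,m,out
E
python3 - <<'E'
from m import *
im,K,T,m,o=measure("w1.npz")
for x in o: print(x)
# index blob
l=cv2.connectedComponentsWithStats(m)
for st,c in zip(l[2],l[3]):
    if 20<st[4]<4000 and st[1]<260: print(st,c.round(1))
save("c2.png",cv2.resize(im[30:265,250:400],None,fx=2.5,fy=2.5,interpolation=cv2.INTER_CUBIC))
E
```

```text
(0, np.int32(-1), array([609. , 325.1]), array([ 21. , 150.7]), array([ 0.9595, -0.222 ,  0.062 ]))
(11, np.int32(-1), array([352.2, 222.8]), array([39.2, 57.6]), array([ 0.5858, -0.1142,  0.062 ]))
(14, np.int32(-1), array([290.2, 224.6]), array([31.2, 33.4]), array([ 0.5105, -0.1255,  0.062 ]))
(21, np.int32(-1), array([621.7, 169.9]), array([14. , 63.1]), array([ 0.8873, -0.0125,  0.062 ]))
(35, np.int32(-1), array([544. , 171.4]), array([65.8, 82. ]), array([ 0.7982, -0.0248,  0.062 ]))
(46, np.int32(35), array([544.8, 172.5]), array([36.9, 46.3]), array([ 0.7995, -0.0259,  0.062 ]))
(62, np.int32(-1), array([324.1, 112.2]), array([112.3, 117.1]), array([0.5356, 0.0109, 0.062 ]))
(76, np.int32(62), array([324.2, 113.9]), array([76.5, 79.6]), array([0.5359, 0.0092, 0.062 ]))
(88, np.int32(-1), array([231. , -34.7]), array([104.1, 171.9]), array([0.4296, 0.1355, 0.062 ]))
(89, np.int32(-1), array([112.7,  37.9]), array([180.8, 190.5]), array([0.3109, 0.0583, 0.062 ]))
[256  38 137 218 730] [290.3  96.5]
[263  46   8   8  50] [266.4  49.4]
[380  47   7   8  47] [383.1  50.3]
[390  70   2  14  21] [390.4  75.7]
[324  82   8  30 124] [327.2  96.1]
[381  86   9 112 186] [385.6 142.5]
[ 72 109  10  33  71] [ 76.7 126. ]
[156 118   9  19  34] [160.7 126.3]
[ 507  135   76   73 3045] [543.8 171. ]
[ 80 143  10   4  21] [ 84.5 144.3]
[625 151  15   5  51] [632.2 153.1]
[115 152  10   3  23] [119.5 153.1]
[595 162  45  17 519] [618.1 169.5]
[274 209  33  32 760] [290.  225.2]
[ 328  212   50   27 1194] [352.5 224.1]
[440 217  15   5  25] [447.2 218.8]
[272 248   6   6  25] [274.3 250.8]
[368 249   5   6  25] [370.  251.4]
```

View pics/c2.png

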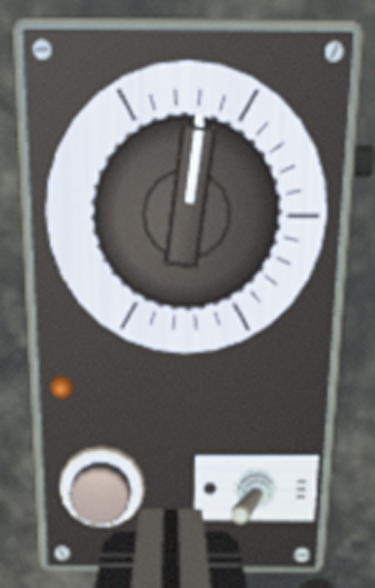

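Yaw is about 0.117, so the tool axes already match: tool x is timer y and tool y is timer x. Going in for the toggle.

Emit:
{"method": "jog_arm", "body": {"targets": [[[-2.3,0,2.4],[0,0,0],0],[[-2.3,0,5],[0,0,0],0],[[-2.3,0,6.6],[0,0,0],0],[[-2.3,0,6.6],[0,0,0],0],[[-2.3,0.3,6.6],[0,0,0],0],[[-2.3,0.5,6.6],[0,0,0],0],[[-2.3,0.7,6.6],[0,0,0],0],[[-2.3,0.8,6.6],[0,0,0],0]]}}

```text
time: 2.6
tool_pos: [0.5671, -0.1168, 0.0884]
tool_rot: [0.003, 0.664, 0.748, 0.001]
contact_force: [-4.4, 0.4, 12.3]
gripper_width: 0.001
grasp_force: 5.9
```

Unexpected upward force of 12 N. I'll back off upward and look.

Emit:
{"method": "jog_arm", "body": {"targets": [[[0,-0.4,-0.4],[0,0,0],0],[[0,-0.8,-1],[0,0,0],0],[[0,-0.8,-1],[0,0,0],0]]}}

```text
time: 2.98
tool_pos: [0.5452, -0.1187, 0.1106]
tool_rot: [0.002, 0.664, 0.747, 0.001]
contact_force: [-0.2, -0.0, -0.3]
gripper_width: -0.0
grasp_force: 0.0
```

Run:
```python
from h import *
s=state();print(s['tool_pos'],s['tool_rot'],s['contact_force'])
im,d=grab_frame("wrist");np.savez("w2.npz",im=im,d=d,p=s['tool_pos'],q=s['tool_rot'])
im2,_=grab_frame("scene");a=np.vstack([im[:300],im2[:300]]);save("w2.png",a)
```

```text
[ 0.54519036 -0.11866996  0.11055414] [0.00191475 0.66435117 0.74741771 0.00079126] [-0.21802255 -0.015697   -0.25761929]
```

View pics/w2.png

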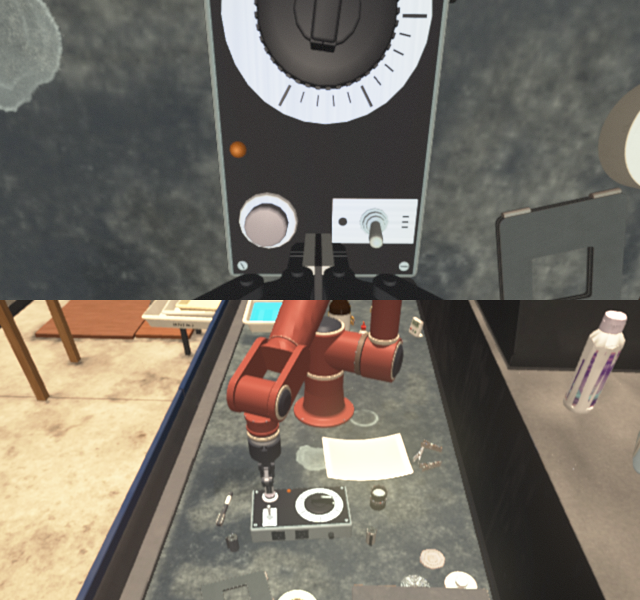

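The toggle is now roughly mid-swing, with its pivot at (373,222) and tip at (377,240); nothing else looks disturbed. I'll check that the timer hasn't shifted and go down again more slowly.

Run:
```python
from m import *
im,K,T,m,o=measure("w2.npz")
for x in o: 
    if x[2][1]<260 and 200<x[2][0]<430: print(x)
print(proj(K,T,[.5865,-.114,.060]),proj(K,T,[.511,-.124,.0745]))
```

```text
(11, np.int32(-1), array([372.8, 220.6]), array([ 53.9, 127.4]), array([ 0.5848, -0.1164,  0.062 ]))
(28, np.int32(-1), array([267.4, 220.4]), array([54.2, 57.7]), array([ 0.5102, -0.1249,  0.062 ]))
(31, np.int32(28), array([267.4, 222.6]), array([40.5, 43. ]), array([ 0.5103, -0.1265,  0.062 ]))
(53, np.int32(-1), array([326.3,   4.7]), array([210.2, 237. ]), array([0.5351, 0.0125, 0.062 ]))
(73, np.int32(-1), array([216.5, 113. ]), array([  4.3, 367.7]), array([ 0.473 , -0.0555,  0.062 ]))
[[375.21820228 216.73518322]] [[265.60304344 226.03296208]]
```

Emit:
{"method": "jog_arm", "body": {"targets": [[[0,0,0.5],[0,0,0],0],[[0,0,1],[0,0,0],0],[[0,0,1],[0,0,0],0]]}}

```text
time: 3.45
tool_pos: [0.5427, -0.1177, 0.0805]
tool_rot: [-0.002, 0.664, 0.747, -0.001]
contact_force: [-0.8, 0.4, -0.3]
gripper_width: 0.004
grasp_force: 0.0
```

Emit:
{"method": "jog_arm", "body": {"targets": [[[0,0.3,-0.2],[0,0,0],0],[[0,0.6,-0.2],[0,0,0],0],[[0,0.8,-0.2],[0,0,0],0],[[0,0.9,-0.2],[0,0,0],0],[[0,0.9,-0.2],[0,0,0],0]]}}

```text
time: 4.08
tool_pos: [0.5673, -0.1158, 0.0891]
tool_rot: [0.001, 0.664, 0.747, 0.0]
contact_force: [-0.9, 0.9, 5.0]
gripper_width: 0.001
grasp_force: 1.7
```

The vertical force suggests the finger has a step above its tip that lands on the handle. I'll measure the finger profile from wrist depth.

Run:
```python
from h import *
z=np.load("w1.npz");d=z['d'];p=camera_params("wrist");K,_=cam("wrist",dict(tool_pos=z['p'],tool_rot=z['q']))
H=np.array(p['hand_eye'])
v,u=np.mgrid[225:330:6,285:352:3]
dd=d[v,u];P=np.stack([(u-K[0,2])/K[0,0]*dd,(v-K[1,2])/K[1,1]*dd,dd],-1)@H[:3,:3].T+H[:3,3]
for i in range(v.shape[0]):
    r=P[i][(dd[i]>0)&(P[i][:,2]<.06)&(dd[i]<.2)]*1000
    if len(r): print(v[i,0],'y',r[:,1].min().round(),r[:,1].max().round(),[tuple(q.round().astype(int)) for q in r[::3]])
```

```text
237 y -6.0 6.0 [(np.int64(10), np.int64(-6), np.int64(-7)), (np.int64(10), np.int64(-1), np.int64(-8)), (np.int64(11), np.int64(3), np.int64(-8))]
243 y -11.0 11.0 [(np.int64(6), np.int64(-11), np.int64(-6)), (np.int64(10), np.int64(-6), np.int64(-14)), (np.int64(10), np.int64(-1), np.int64(-14)), (np.int64(10), np.int64(3), np.int64(-14)), (np.int64(7), np.int64(8), np.int64(-7))]
249 y -13.0 12.0 [(np.int64(7), np.int64(-13), np.int64(-13)), (np.int64(6), np.int64(-9), np.int64(-13)), (np.int64(11), np.int64(-4), np.int64(-22)), (np.int64(10), np.int64(0), np.int64(-21)), (np.int64(11), np.int64(4), np.int64(-22)), (np.int64(6), np.int64(9), np.int64(-13))]
255 y -13.0 13.0 [(np.int64(6), np.int64(-13), np.int64(-19)), (np.int64(7), np.int64(-8), np.int64(-20)), (np.int64(11), np.int64(-4), np.int64(-27)), (np.int64(10), np.int64(0), np.int64(-27)), (np.int64(11), np.int64(4), np.int64(-27)), (np.int64(7), np.int64(9), np.int64(-20)), (np.int64(7), np.int64(13), np.int64(-20))]
261 y -13.0 13.0 [(np.int64(7), np.int64(-13), np.int64(-26)), (np.int64(7), np.int64(-9), np.int64(-26))
[... 3458 characters left out ...]
), (np.int64(17), np.int64(9), np.int64(-74))]
321 y -9.0 9.0 [(np.int64(17), np.int64(-9), np.int64(-77)), (np.int64(16), np.int64(-6), np.int64(-76)), (np.int64(12), np.int64(-4), np.int64(-71)), (np.int64(-8), np.int64(-2), np.int64(-47)), (np.int64(7), np.int64(4), np.int64(-65)), (np.int64(17), np.int64(6), np.int64(-77)), (np.int64(17), np.int64(8), np.int64(-77))]
327 y -9.0 9.0 [(np.int64(17), np.int64(-9), np.int64(-79)), (np.int64(16), np.int64(-6), np.int64(-78)), (np.int64(9), np.int64(-4), np.int64(-70)), (np.int64(-10), np.int64(-2), np.int64(-48)), (np.int64(6), np.int64(4), np.int64(-66)), (np.int64(16), np.int64(6), np.int64(-79)), (np.int64(17), np.int64(8), np.int64(-79))]
```

Emit:
{"method": "jog_arm", "body": {"targets": [[[0,-0.3,-0.2],[0,0,0],0],[[0,-0.5,-0.5],[0,0,0],0],[[0,-0.5,-0.5],[0,0,0],0]]}}

```text
time: 4.45
tool_pos: [0.5542, -0.1174, 0.1016]
tool_rot: [0.001, 0.664, 0.747, 0.0]
contact_force: [0.1, -0.2, -0.3]
gripper_width: -0.005
grasp_force: 0.0
```

The side faces (tool x, at ±10.5 mm) are flat right up the finger, while the y faces are stepped 6 mm above the tip. So I push with the −x face: turn the tool +90° and retry.

Emit:
{"method": "jog_arm", "body": {"targets": [[[0,-0.3,-0.8],[0,0,-1.3],0],[[0,-0.3,-0.8],[0,0,-2.6],0],[[0,-0.3,-0.8],[0,0,-3.9],0],[[0,-0.3,-0.8],[0,0,-5.2],0],[[0,-0.3,-0.8],[0,0,-6.5],0],[[0,-0.3,-0.8],[0,0,-7.8],0],[[0,-0.3,-0.8],[0,0,-9.1],0],[[0,-0.3,-0.8],[0,0,-10.3],0]]}}

```text
time: 5.45
tool_pos: [0.5467, -0.1181, 0.1206]
tool_rot: [-0.0, 0.005, 1.0, 0.0]
contact_force: [-0.3, 1.1, -0.3]
gripper_width: 0.001
grasp_force: 0.0
```

Emit:
{"method": "jog_arm", "body": {"targets": [[[0,0,0],[0,0,-0.95],0],[[0,0,0.9],[0,0,-0.95],0],[[0,0,1.6],[0,0,-0.95],0],[[0,0,1.6],[0,0,-0.95],0]]}}

```text
time: 5.95
tool_pos: [0.5452, -0.1175, 0.0785]
tool_rot: [-0.002, -0.059, 0.998, 0.001]
contact_force: [-0.5, -0.2, -0.9]
gripper_width: 0.002
grasp_force: 0.0
```

Emit:
{"method": "jog_arm", "body": {"targets": [[[-0.4,0,0],[0,0,0],0],[[-0.7,0,0],[0,0,0],0],[[-0.9,0,0],[0,0,0],0],[[-1.1,0,0],[0,0,0],0],[[-1.2,0,0],[0,0,0],0],[[-1.2,0,0],[0,0,0],0]]}}

```text
time: 6.7
tool_pos: [0.577, -0.1146, 0.0809]
tool_rot: [0.0, -0.059, 0.998, -0.0]
contact_force: [-0.6, -0.6, 0.4]
gripper_width: -0.003
grasp_force: 0.3
```

Emit:
{"method": "jog_arm", "body": {"targets": [[[-0.1,0,0],[0,0,0],0],[[-0.1,0,0],[0,0,0],0],[[-0.2,0,0],[0,0,0],0],[[-0.2,0,0],[0,0,0],0]]}}

```text
time: 7.2
tool_pos: [0.5784, -0.1144, 0.0803]
tool_rot: [-0.005, -0.059, 0.998, 0.0]
contact_force: [-12.7, -2.5, 9.0]
gripper_width: -0.003
grasp_force: 7.6
```

Emit:
{"method": "jog_arm", "body": {"targets": [[[0.6,0,0],[0,0,0],0],[[0.8,0,-1],[0,0,0],0],[[1.1,2,-3],[0,0,0],0],[[1.1,3.5,-5],[0,0,0],0],[[1.1,3.5,-5],[0,0,0],0],[[1.1,3.5,-5],[0,0,0],0],[[1.1,3.5,-5],[0,0,0],0]]}}

```text
time: 8.07
tool_pos: [0.543, -0.0307, 0.2035]
tool_rot: [-0.002, -0.058, 0.998, 0.0]
contact_force: [0.2, -0.2, -0.1]
gripper_width: 0.0
grasp_force: 0.0
```

Run:
```python
from m import *
s=state();print(s['tool_pos'],s['tool_rot'],s['joint_pos'].round(2))
im,d=grab_frame("wrist");save("w3.png",im);np.savez("w3.npz",im=im,d=d,p=s['tool_pos'],q=s['tool_rot'])
im,K,T,m,o=measure("w3.npz")
for x in o: 
    if x[4][0]<.65 and x[4][0]>.45: print(x)
```

```text
[ 0.54298521 -0.03074032  0.2035057 ] [-1.59965968e-03 -5.83524299e-02  9.98294693e-01  3.74862090e-04] [-0.19 -0.12  1.83 -0.    1.44 -1.88]
(4, np.int32(-1), array([546.9, 284.8]), array([36.4, 47.9]), array([0.6273, 0.2408, 0.062 ]))
(39, np.int32(-1), array([232.2, 213.5]), array([37.6, 81. ]), array([ 0.5828, -0.1171,  0.062 ]))
(58, np.int32(-1), array([225.6, 142.7]), array([40.7, 43.8]), array([ 0.5098, -0.126 ,  0.062 ]))
(61, np.int32(58), array([227.2, 142.8]), array([25.6, 30.7]), array([ 0.5098, -0.1244,  0.062 ]))
(62, np.int32(-1), array([520.7, 136.6]), array([26.3, 34. ]), array([0.4705, 0.1596, 0.062 ]))
(63, np.int32(-1), array([356.3, 180.1]), array([117.3, 122.5]), array([0.5321, 0.007 , 0.062 ]))
(80, np.int32(63), array([357. , 183.1]), array([81.1, 84.2]), array([0.5351, 0.0082, 0.062 ]))
(85, np.int32(-1), array([1039.5,  274.4]), array([ 157.4, 1769.3]), array([0.5502, 0.7865, 0.062 ]))
(86, np.int32(-1), array([126.6,  95.2]), array([14.3, 33.4]), array([ 0.4765, -0.2193,  0.062 ]))
```

View pics/w3.png

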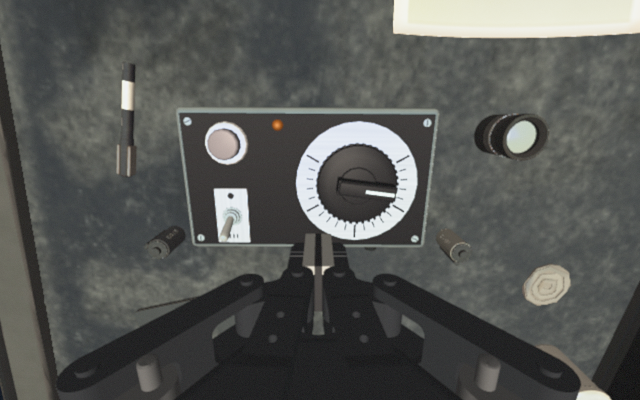

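The toggle is over: its tip at (226,240) points to the back stop. The bar's nose points right in this view, to (396,194), which is about 6 s. The bystanders are in place. Next I go to the near side of the bar.

Emit:
{"method": "jog_arm", "body": {"targets": [[[1.0,2.7,0],[0,0,0.75],0],[[1.0,2.7,1.5],[0,0,0.75],0],[[1.0,2.7,3.5],[0,0,0.75],0],[[1.0,2.7,4.5],[0,0,0.75],0],[[1.0,2.7,4.9],[0,0,0.75],0],[[1.0,2.7,4.9],[0,0,0.75],0]]}}

```text
time: 8.88
tool_pos: [0.5108, 0.0334, 0.0824]
tool_rot: [-0.001, -0.006, 1.0, 0.0]
contact_force: [0.4, -0.6, 0.2]
gripper_width: -0.002
grasp_force: 0.0
```

```bash
cat > plan.py <<'E'
from h import *
import sys
C=np.array([.534,.009]); off=.0175; r=.025; zt=.078
def plan(thetas,off=off,C=C):
    s=state(); Rm=rot(s['tool_rot']).as_matrix(); yaw=np.arctan2(Rm[1,0],Rm[0,0])
    print(s['tool_pos'].round(4),np.degrees(yaw).round(1),s['contact_force'].round(1))
    x=np.array([np.cos(yaw),np.sin(yaw)]);y=np.array([x[1],-x[0]])
    for t in thetas:
        a=np.radians(t); p=C+r*np.array([np.cos(a),np.sin(a)])+off*np.array([-np.sin(a),np.cos(a)])
        d=p-s['tool_pos'][:2]; dy=(t+90-np.degrees(yaw)+180)%360-180
        print(t,(d@x/.025).round(2),(d@y/.025).round(2),((s['tool_pos'][2]-zt)/.025).round(2),'turn',(-dy/8).round(2))
E
python3 -c "
from plan import *
plan([90,82,74,66,58,50,42,34])"
```

```text
[0.5108 0.0334 0.0824] -179.3 [ 0.4 -0.6  0.2]
90 -0.23 0.02 0.18 turn 0.09
82 -0.38 0.11 0.18 turn 1.09
74 -0.53 0.17 0.18 turn 2.09
66 -0.7 0.21 0.18 turn 3.09
58 -0.87 0.23 0.18 turn 4.09
50 -1.04 0.23 0.18 turn 5.09
42 -1.21 0.2 0.18 turn 6.09
34 -1.37 0.15 0.18 turn 7.09
```

Emit:
{"method": "jog_arm", "body": {"targets": [[[-0.23,0.02,0.15],[0,0,0.1],0],[[-0.38,0.11,0.15],[0,0,1.1],0],[[-0.53,0.17,0.15],[0,0,2.1],0],[[-0.7,0.21,0.15],[0,0,3.1],0],[[-0.87,0.23,0.15],[0,0,4.1],0],[[-1.04,0.23,0.15],[0,0,5.1],0],[[-1.21,0.2,0.15],[0,0,6.1],0],[[-1.37,0.15,0.15],[0,0,7.1],0]]}}

```text
time: 9.88
tool_pos: [0.5461, 0.0383, 0.0805]
tool_rot: [0.0, 0.472, 0.881, 0.0]
contact_force: [-1.8, 0.9, -0.2]
gripper_width: -0.001
grasp_force: 1.0
```

```bash
python3 -c "
from plan import *
plan([34,26,18,10,2,-6,-14,-22,-30])"
```

```text
[0.5461 0.0383 0.0805] 123.6 [-1.8  0.9 -0.2]
34 0.0 -0.06 0.1 turn -0.04
26 -0.15 0.03 0.1 turn 0.96
18 -0.3 0.1 0.1 turn 1.96
10 -0.47 0.14 0.1 turn 2.96
2 -0.63 0.17 0.1 turn 3.96
-6 -0.8 0.16 0.1 turn 4.96
-14 -0.97 0.14 0.1 turn 5.96
-22 -1.14 0.09 0.1 turn 6.96
-30 -1.29 0.02 0.1 turn 7.96
```

Emit:
{"method": "jog_arm", "body": {"targets": [[[-0.15,0.03,0.05],[0,0,1],0],[[-0.3,0.1,0.05],[0,0,2],0],[[-0.47,0.14,0.05],[0,0,3],0],[[-0.63,0.17,0.05],[0,0,4],0],[[-0.8,0.16,0.05],[0,0,5],0],[[-0.97,0.14,0.05],[0,0,6],0],[[-1.14,0.09,0.05],[0,0,7],0],[[-1.29,0.02,0.05],[0,0,8],0]]}}

```text
time: 10.88
tool_pos: [0.5664, 0.0117, 0.0801]
tool_rot: [0.001, 0.868, 0.497, 0.003]
contact_force: [2.8, 1.1, -1.4]
gripper_width: 0.0
grasp_force: 1.4
```

```bash
python3 -c "
from plan import *
plan([-30,-36,-42,-46])
s=state()
im,d=grab_frame('wrist');save('w4.png',im);np.savez('w4.npz',im=im,d=d,p=s['tool_pos'],q=s['tool_rot'])"
```

```text
[0.5664 0.0117 0.0801] 59.6 [ 2.8  1.1 -1.4]
-30 -0.04 -0.07 0.08 turn -0.04
-36 -0.15 0.0 0.08 turn 0.71
-42 -0.27 0.06 0.08 turn 1.46
-46 -0.34 0.09 0.08 turn 1.96
```

View pics/w4.png

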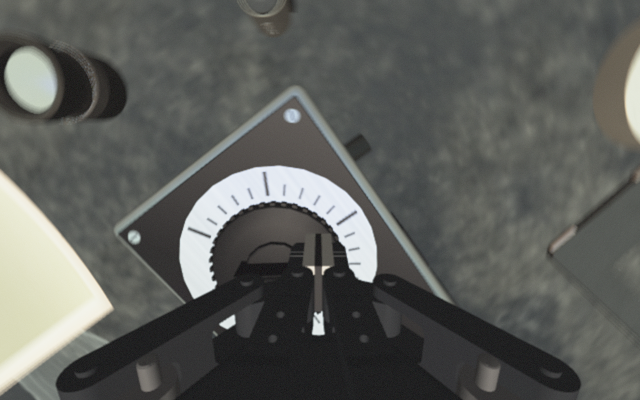

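The fingertip at (318,240) is behind the bar and the dial has followed it. I'll push on to about 10° short of the line, then back off and measure.

Emit:
{"method": "jog_arm", "body": {"targets": [[[-0.15,0,0],[0,0,0.7],0],[[-0.29,0.07,0],[0,0,1.7],0],[[-0.29,0.07,0],[0,0,1.7],0],[[0.3,0.07,0],[0,0,1.7],0],[[0.5,0.07,-2],[0,0,1.7],0],[[1,0,-4],[0,0,1.7],0],[[1,0,-4.8],[0,0,1.7],0],[[1,0,-4.8],[0,0,1.7],0]]}}

```text
time: 11.92
tool_pos: [0.577, 0.0335, 0.1995]
tool_rot: [0.001, 0.919, 0.394, 0.001]
contact_force: [0.7, -0.6, 0.4]
gripper_width: -0.004
grasp_force: 0.0
```

```bash
python3 -c "
from plan import *
plan([-44])
s=state()
im,d=grab_frame('wrist');np.savez('w5.npz',im=im,d=d,p=s['tool_pos'],q=s['tool_rot'])
K,T=cam('wrist',s);c=proj(K,T,[[.534,.009,.062]])[0].astype(int);print(c)
u,v=np.clip(c-100,0,None);print(u,v)
save('w5.png',cv2.resize(im[v:v+200,u:u+200],None,fx=2.95,fy=2.95,interpolation=cv2.INTER_CUBIC))"
```

```text
[0.577  0.0335 0.1995] 46.4 [ 0.7 -0.6  0.4]
-44 -1.2 0.43 4.86 turn 0.05
[303 230]
203 130
```

View pics/w5.png

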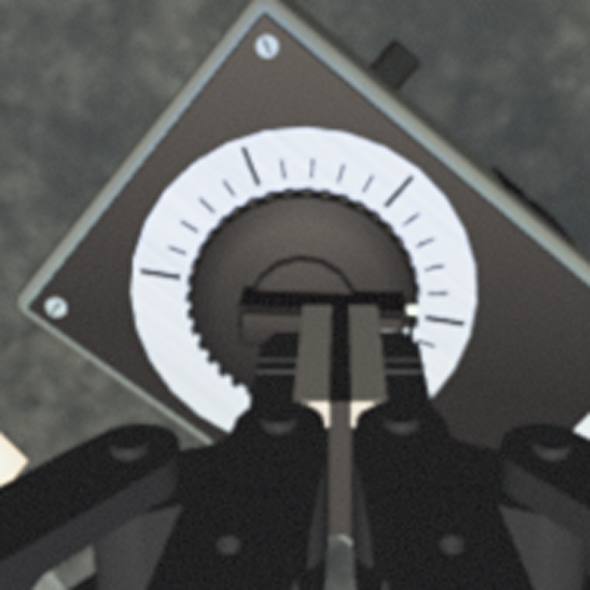

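The skirt's index mark is at crop (412,310), between the 28 s line at (437,293) and the 30 s line at (445,322), so it is just short. I'll compute the residual.

```bash
python3 -c "
from h import *
from scipy.optimize import least_squares
z=np.load('w5.npz');s=dict(tool_pos=z['p'],tool_rot=z['q']);K,T=cam('wrist',s)
f=lambda p,h:ray(K,T,np.array([203,130])+(np.array(p)+.5)/2.95-.5,h)[:,:2]
L=f([(160,273),(251,166),(402,191),(445,322)],.062)
# circle through long-line middles: 0/10/20/30 at 120,60,0,-60 deg
g=lambda x:(x[:2]+.052*np.c_[np.cos(x[2]+np.radians([120,60,0,-60])),np.sin(x[2]+np.radians([120,60,0,-60]))]-L).ravel()
r=least_squares(g,[.534,.009,.117]);x=r.x;print(x,r.fun.round(4))
# the skirt index mark; print for heights
for h in (.070,.066):
  m=f([(412,310)],h)[0]-x[:2];print(h,np.hypot(*m),np.degrees(np.arctan2(m[1],m[0])-x[2]))
m28=f([(437,293)],.062)[0]-x[:2];print(np.degrees(np.arctan2(m28[1],m28[0])-x[2]))
"
```

```text
[0.53578645 0.00765021 0.10279315] [-0.0002  0.      0.0004  0.0001 -0.0004  0.0002  0.0002 -0.0003]
0.07 0.03796448602257244 -51.26579384521067
0.066 0.03844046069414588 -53.86663161368649
-47.229402893424464
```

```bash
python3 -c "
from plan import *
C=np.array([.5358,.00765])
plan([-45],.024,C);plan([-46,-50,-53,-54],.017,C)"
```

```text
[0.5758 0.0333 0.1973] 46.4 [-0.4 -0.1 -1. ]
-45 -0.91 0.57 4.77 turn 0.17
[0.5758 0.0333 0.1973] 46.4 [-0.4 -0.1 -1. ]
-46 -1.21 0.58 4.77 turn 0.3
-50 -1.28 0.62 4.77 turn 0.8
-53 -1.34 0.65 4.77 turn 1.17
-54 -1.36 0.66 4.77 turn 1.3
```

Emit:
{"method": "jog_arm", "body": {"targets": [[[-0.8,0.57,1.5],[0,0,0.2],0],[[-0.8,0.57,3.5],[0,0,0.2],0],[[-0.8,0.57,4.7],[0,0,0.2],0],[[-0.8,0.57,4.7],[0,0,0.2],0],[[-1.1,0.58,4.7],[0,0,0.3],0],[[-1.21,0.6,4.7],[0,0,0.5],0],[[-1.28,0.62,4.7],[0,0,0.8],0],[[-1.28,0.62,4.7],[0,0,0.8],0]]}}

```text
time: 12.98
tool_pos: [0.5666, -0.0009, 0.0824]
tool_rot: [0.001, 0.94, 0.341, 0.002]
contact_force: [1.1, 1.1, 0.5]
gripper_width: 0.001
grasp_force: 0.7
```

```bash
python3 -c "
from plan import *
C=np.array([.5358,.00765])
plan([-50,-53,-54],.017,C)"
```

```text
[ 0.5666 -0.0009  0.0824] 39.9 [1.1 1.1 0.5]
-50 -0.04 -0.05 0.18 turn -0.01
-53 -0.1 -0.02 0.18 turn 0.36
-54 -0.11 -0.01 0.18 turn 0.49
```

Emit:
{"method": "jog_arm", "body": {"targets": [[[-0.05,0.02,0],[0,0,0.2],0],[[-0.1,0.03,0],[0,0,0.45],0],[[-0.1,0.03,0],[0,0,0.45],0],[[0.3,0.03,0],[0,0,0.45],0],[[0.5,0.07,-2],[0,0,0.45],0],[[1.5,-0.4,-3.6],[0,0,0.45],0],[[2.5,-0.4,-3.6],[0,0,0.45],0],[[2.5,-0.4,-3.6],[0,0,0.45],0]]}}

```text
time: 13.98
tool_pos: [0.6072, 0.0482, 0.1704]
tool_rot: [-0.0, 0.95, 0.313, -0.001]
contact_force: [0.2, -0.0, -1.2]
gripper_width: -0.001
grasp_force: 0.0
```

```bash
python3 -c "
from plan import *
plan([-54])
s=state()
im,d=grab_frame('wrist');np.savez('w6.npz',im=im,d=d,p=s['tool_pos'],q=s['tool_rot'])
K,T=cam('wrist',s);c=proj(K,T,[[.5358,.00765,.062]])[0].astype(int);print(c)
u,v=np.clip(c-100,0,None);print(u,v)
save('w6.png',cv2.resize(im[v:v+200,u:u+200],None,fx=2.95,fy=2.95,interpolation=cv2.INTER_CUBIC))"
```

```text
[0.6072 0.0482 0.1704] 36.4 [ 0.2 -0.  -1.2]
-54 -2.59 0.53 3.69 turn 0.06
[307 274]
207 174
```

View pics/w6.png

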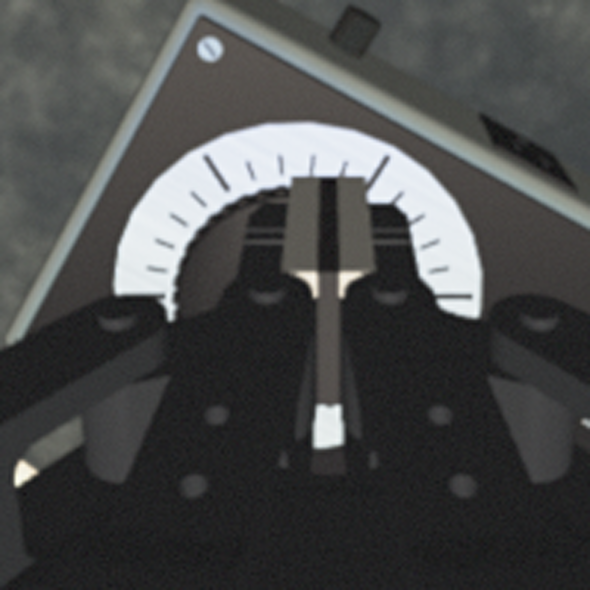

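Occluded by the gripper. I'll move to the other side so the dial sits in the upper, clear part of the image.

Emit:
{"method": "jog_arm", "body": {"targets": [[[-2,0.5,-1],[0,0,0],0],[[-5,0.5,-1],[0,0,0],0],[[-5,0.5,-1],[0,0,0],0],[[-5,0.5,-1],[0,0,0],0],[[-5,0.5,-1],[0,0,0],0]]}}

```text
time: 14.65
tool_pos: [0.5141, -0.0367, 0.1955]
tool_rot: [-0.0, 0.95, 0.312, -0.0]
contact_force: [0.9, 0.1, 0.2]
gripper_width: -0.002
grasp_force: 0.0
```

```bash
python3 -c "
from plan import *
plan([-54])
s=state()
im,d=grab_frame('wrist');np.savez('w7.npz',im=im,d=d,p=s['tool_pos'],q=s['tool_rot'])
K,T=cam('wrist',s);c=proj(K,T,[[.5358,.00765,.062]])[0].astype(int);print(c)
u,v=np.clip(c-100,0,None);print(u,v)
save('w7.png',cv2.resize(im[v:v+200,u:u+200],None,fx=2.95,fy=2.95,interpolation=cv2.INTER_CUBIC))"
```

```text
[ 0.5141 -0.0367  0.1955] 36.4 [0.9 0.1 0.2]
-54 2.42 0.0 4.7 turn 0.04
[293 143]
193 43
```

View pics/w7.png

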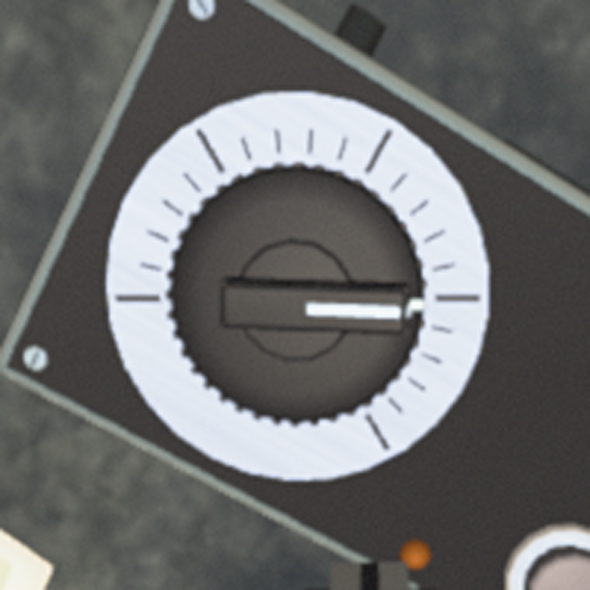

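Clear view: the 30 s line is at (457,298), the skirt index mark at (417,306), and the bar's index line runs from (307,309) to (400,312). It's very close, so I'll compute.

```bash
python3 -c "
from h import *
from scipy.optimize import least_squares
z=np.load('w7.npz');s=dict(tool_pos=z['p'],tool_rot=z['q']);K,T=cam('wrist',s)
f=lambda p,h:ray(K,T,np.array([193,43])+(np.array(p)+.5)/2.95-.5,h)[:,:2]
L=f([(137,298),(211,151),(378,151),(457,298),(377,432)],.062);A=np.radians([120,60,0,-60,-120])
g=lambda x:(x[:2]+.052*np.c_[np.cos(x[2]+A),np.sin(x[2]+A)]-L).ravel()
r=least_squares(g,[.534,.009,.117]);x=r.x;print(x,r.fun.round(4))
ang=lambda m:np.degrees(np.arctan2(m[1],m[0])-x[2])
for h in (.070,.066): m=f([(417,306)],h)[0]-x[:2];print(h,np.hypot(*m),ang(m))
q=f([(307,309.5),(400,311.5)],.090);print('bar',ang(q[1]-q[0]),ang(q[1]-x[:2]))
print('b',x[:2]+R.from_euler('z',x[2]).as_matrix()[:2,:2]@[-.04,-.13])
"
```

```text
[0.53586657 0.00768116 0.10952452] [-0.0001  0.0002 -0.      0.0005  0.0003  0.      0.0002 -0.0004 -0.0003
 -0.0003]
0.07 0.03827105970186036 -62.392964259996035
0.066 0.03851747620822177 -63.02273882903981
bar -61.15734286002584 -61.82378741835885
b [ 0.51031598 -0.12591213]
```

```bash
python3 -c "
from h import *
z=np.load('w7.npz');s=dict(tool_pos=z['p'],tool_rot=z['q']);K,T=cam('wrist',s)
im=z['im'];g=im.min(2).astype(float)
v,u=np.mgrid[140:154,296:330];w=np.clip(g[140:154,296:330]-110,0,None)
P=ray(K,T,np.c_[u.ravel(),v.ravel()],.09)[:,:2];w=w.ravel()
c=(P*w[:,None]).sum(0)/w.sum();e=np.linalg.eigh(np.cov(P.T,aweights=w))[1][:,1]
e*=np.sign(e[0]);print(c,np.degrees(np.arctan2(e[1],e[0])-.1095), np.degrees(np.arctan2(*(c-[.5359,.0077])[::-1])-.1095))
sc=state();print(sc['tool_pos'],sc['joint_pos'].round(2))
"
```

```text
[ 0.54626701 -0.0076663 ] -62.06281893721663 -62.267978175874944
[ 0.51427834 -0.03654263  0.19556988] [-0.22 -0.19  1.9   0.    1.43  0.72]
```

The index sits about 2° past the 30 s line, inside the 4° tolerance, so I accept it. Next I move over the button.

Emit:
{"method": "jog_arm", "body": {"targets": [[[-2.25,2.8,0],[0,0,0],0],[[-2.25,2.8,0],[0,0,0],0],[[-2.25,2.8,2],[0,0,0],0],[[-2.25,2.8,4],[0,0,0],0],[[-2.25,2.8,4.5],[0,0,0],0],[[-2.25,2.8,4.5],[0,0,0],0]]}}

```text
time: 15.45
tool_pos: [0.5102, -0.1263, 0.0831]
tool_rot: [-0.0, 0.95, 0.312, -0.0]
contact_force: [0.7, 0.2, 0.6]
gripper_width: 0.001
grasp_force: 0.0
```

Emit:
{"method": "jog_arm", "body": {"targets": [[[0,0,0.3],[0,0,0],0],[[0,0,0.45],[0,0,0],0],[[0,0,0.55],[0,0,0],0],[[0,0,0.62],[0,0,0],0],[[0,0,0.62],[0,0,0],0]]}}

```text
time: 16.08
tool_pos: [0.5111, -0.1271, 0.0689]
tool_rot: [0.001, 0.95, 0.312, 0.001]
contact_force: [2.6, -0.1, 4.1]
gripper_width: 0.002
grasp_force: 2.0
```

Emit:
{"method": "jog_arm", "body": {"targets": [[[0,0,0.1],[0,0,0],0],[[0,0,0.2],[0,0,0],0],[[0,0,0.2],[0,0,0],0]]}}

```text
time: 16.45
tool_pos: [0.5114, -0.1272, 0.0677]
tool_rot: [0.0, 0.95, 0.312, 0.0]
contact_force: [-8.4, 4.1, 26.7]
gripper_width: -0.0
grasp_force: 13.4
```

The button is bottomed at 27 N. Now I release it and retreat.

Emit:
{"method": "jog_arm", "body": {"targets": [[[0,0,-0.4],[0,0,0],0],[[0,0,-1],[0,0,0],0],[[0,0,-3],[0,0,0],0],[[0,0,-5],[0,0,0],0],[[1,-1,-5.5],[0,0,0],0],[[1,-1,-5.5],[0,0,0],0],[[1,-1,-5.5],[0,0,0],0]]}}

```text
time: 17.32
tool_pos: [0.5142, -0.0918, 0.1989]
tool_rot: [-0.001, 0.95, 0.312, -0.001]
contact_force: [-0.7, -0.3, -2.0]
gripper_width: -0.001
grasp_force: 0.0
```

```bash
python3 -c "
from h import *
s=state()
im,d=grab_frame('wrist');np.savez('w8.npz',im=im,d=d,p=s['tool_pos'],q=s['tool_rot']);save('w8.png',im);print(s['time'],s['contact_force'])"
```

```text
17.325 [-0.65769477 -0.29161265 -1.96876754]
```

View pics/w8.png

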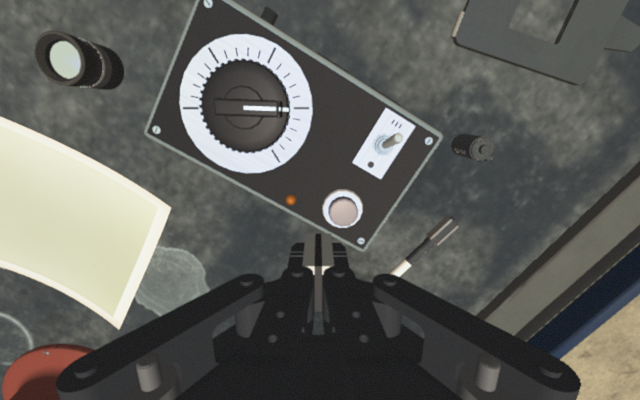

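The index at (285,108) stands on the 30 s line at (300,107). The toggle is over, with its tip at (397,138), and the button at (343,210) is up. The bystanders in view are in place. Handing in.

```bash
python3 -c "
from plant import *
print(job_done())"
```

```text
the job is handed in; nothing more can be done
None
```

I handed the job in at about 17 s: the toggle is fully over, the dial index is about 2° past the 30 s line (limit 4°), and the button was pressed to its stop and came back up; no verdict came back.

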